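# Clamp the clip-top pickle jar shut

### The arm

A 7-joint arm with a two-finger parallel gripper is mounted at the origin on a cart in front of the work surface, level with it; the furniture and walls round the work are solid. World frame = base frame: x ahead of the robot, y to its left, z up, the work surface at z = 0. Lengths are in m, angles in rad, forces in N, time in s.
With the tool pointing down it reaches from about 0.4 to 0.85 m from the base axis. Payload 10.4 kg.
Tool frame: the origin (TCP) lies midway between the tips of the shut fingers; the grasp point (between the pads) lies 19 mm behind it; z points along the fingers, y is the direction in which the jaws open and shut (so a half turn about z gives the same grasp; the last joint's range is limited). The gripper opens to 85 mm and grips with 20 to 120 N. Pads are 22 mm wide; open, the fingers measure 114 mm over their backs; the gripper's body (76 mm by 85 mm) begins 54 mm behind the grasp point. The pads swing forward as they close: fully open they stand 13 mm farther back than shut.
Start: joints at [-1.167, 0.332, -0.065, 1.46, 0.022, 1.35, -0.088], TCP at [0.259, 0.569, 0.231] pointing down, gripper open.
Joint ranges: [-2.6, 2.6], [-0.5, 2.12], [-1.47, 1.34], [0.16, 2.42], [-1.27, 4.41], [0.06, 2.06], [-2.6, 2.6]. Speed limits (rad/s): [2.22, 2.22, 2.79, 2.79, 3.14, 3.14, 3.14].

### API

Orientations are given as [roll, pitch, yaw] about the fixed x, y, z axes, in that order (R = Rz(yaw) Ry(pitch) Rx(roll)).
In Python, from plant import ctrl gives the robot as it stands.
- The arm moves only by the tool carry_out, never from a script. Its argument "increments" is a list of rows, each a list of 4 numbers: the shift along the tool's x, y, z in m, then the turn about the tool's z in rad. In form: [[tx, ty, tz, spin], ...]. A call has 1 to 10 rows; each row shifts and turns the commanded pose from where the row before left it, along the tool's axes as they then stand; what a row does not reach is not made up. A row lasts 1/8 s, in which the tool goes at most 62.5 mm and 10.7 degrees, less where a joint would pass 70% of its speed; a pose out of reach is approached as far as the arm can. A call with a gripper value outside its range is refused whole. "fingers" is the gripper command: -1 is shut, 1 is fully open, values between are in proportion, set as the call begins (left out, the last holds). The fingers move at their own pace and stop on an object; "squeeze" is the grip in N (left out, the last holds). Time passes only in rows, so rows that do not move let the fingers close. It gives the time, the measured TCP pose, the force and the opening at its end, in the units of the state.
- ctrl.get_state(): the state, without advancing time (a new reading comes with each control period).
- ctrl.capture(name): name is "side" or "top" or "wrist"; returns the picture (384x512x3 uint8, red, green, blue); there is no depth.
- ctrl.camera_params(name): a dict with "intrinsics" (3x3 intrinsics, pixels), "position" and "rotation" of the camera in the world; the wrist camera has in their place "hand_eye" (4x4, takes a point from camera to tool coordinates, whose origin is the TCP and whose axes are the flange's). Camera axes: x right, y up, looking along -z (the intrinsics and any distortion apply to the point x, -y, -z); pixel columns grow to the right and rows downward; lengths in m; the calibration is good to about 2 mm. A picture is of the moment at which its call begins: read the wrist's pose just before it. camera_params takes no time and is no camera call.
- ctrl.sign_off(): hands the job in, once; it reports no verdict.
The state is a dict: "t": time; "qpos": joint angles; "dq": joint speeds; "effort": joint torques, N m; "tool_pos": TCP position; "orientation": TCP orientation; "ft_force": force on the tool from outside, world axes, zero at the start; "wrist_torque": the same for the moment, N m; "grip_width": finger opening in m.
Only numpy, scipy, OpenCV 4.12 (cv2) and the standard library are available. Lean on these libraries where they do the work, as an engineer would, in place of code of your own. Each camera call takes 0.05 s, during which the arm holds its last target. There are 200 camera calls.

### The job

Shut the lid of the clip-top pickle jar and fasten it: hook the wire bail over the upturned tongue at the front of the lid, then press the lever down past its dead point until it is fully home and the bail holds the lid down tight. Leave the jar standing where it is and do not disturb the things around it.

Things in the scene. Friction and masses are not known exactly. Their poses are not given: they have to be found in the camera images.
- pickle_jar: Stoneware clip-top jar, white below, brown above, 114 mm across, 118 mm high to the rim, about 3 kg, standing upright and loose on the worktop; it carries lid, bail and lever. Origin: centre of its underside; z up; -x points from the jar's axis to its front (the clip side), roughly toward the robot. Offsets (x, y, z) below are in mm in this frame.
- jar_lid (a joint): Lid angle about its rear hinge, rad: 0 shut on the rubber seal, growing as the front edge rises. Starts 0.5 to 0.85 open; a stiff hinge keeps it where it is left, a few newtons at the front edge move it.
- lid_hinge (a point): Middle of the lid's hinge line, which runs along y at the back of the rim, at (60, 0, 120). The lid is a brown disc 108 mm across, its top 14 mm above the hinge line when shut.
- lid_front (a point): Point on the lid's top near its front edge, 100 mm from the hinge line and 13 mm above it when shut: a good place to push the lid shut. With the lid shut it is at (-40, 0, 133).
- keeper (a point): Where the middle of the bail's bar lies when hooked, on the steel tongue at the lid's front; moves with the lid, at (-70, 0, 130) when shut, axes then as the jar's. Tongue 28 mm wide (y): a seat 6 mm long; behind it a ramp of 34 degrees up to the lid's edge; before it an upturned lip, inner face 3 mm in front (-x) of this point, 4 mm thick, top 6 mm above it. The bar must lie behind the lip.
- jar_bail (a joint): Angle of the bail about its pin on the lever, rad: 0 when hooked with the lever home, growing as it folds outward onto the lever; stop 2.10, where it starts and lies. Turns freely. The direction from its pin to its bar, measured from straight up toward the jar's front, is 0.09 + jar_bail - jar_lever.
- bail_pin (a point): Middle of the bail's pin on the lever, along y; 20 mm from the lever pin, round which it swings with the lever; at (-65, 0, 71) with the lever home. The bail's bar is 57 mm from it.
- bail_bar (a point): Middle of the cross bar of the bail, a U-shaped loop of 5 mm steel wire: two legs 57 mm long and a bar along the jar's y, 50 mm wide over the legs, corners rounded off by 2.5 mm. At the start the bar lies on top of the lever's tab. It can be pinched across the outside of its legs, below the rounded corners, the fingers closing along the jar's y.
- jar_lever (a joint): Lever angle about its pin, rad: 0 fully home (hanging down at its stop), growing as the free end swings out and up; starts at 1.6 to 1.85, stop 1.95; stays where it is left. With the bail hooked, resistance begins near 0.9 and peaks at roughly 2 to 4 N on the tab near 0.6; the dead point is near 0.25, below it the spring draws the lever home.
- jar_lever_pin (a point): Middle of the lever's pin, along y, on a wire bracket in front of the jar's neck, at (-70, 0, 90).
- lever_tab (a point): Middle of the outer, pressing face of the lever's thumb tab, a steel plate 30 mm wide (y), 24 mm long, 4.5 mm thick at the lever's free end; 65 mm from the lever pin; with the lever home at (-107, 0, 37).
- lemon: Yellow lemon, 83 x 58 x 58 mm; bystander. Origin under its middle.
- garlic: Garlic bulb, 53 mm; bystander. Origin under its middle.
- canister: Glass canister with steel base and lid, 77 mm across, 112 mm high; bystander. Origin: centre of its underside.
- jar_tongue (a joint): How far the springy steel tongue at the lid's front is drawn down by the bail, m: 0 at rest, grows as it is pulled down; about 0.0018 when clamped.

How it is judged:
By the outcome, as a careful person would: the job done as asked, in the order asked, and still so for the second after the job is handed in, with the robot touching nothing.
It also fails if it takes over 51 s, if anything falls off the work surface, if the arm or the gripper's body presses on something with over 40 N, if the wrist force passes 120 N, or if a joint passes its speed limit or range.

## Working session

There is one attempt and no reset: what is moved stays moved. The work goes in short steps, Python scripts to look and compute and a tool call to move; the robot and the scene stay as the last step left them, time stands still between calls to the robot, and variables do not carry over. Pictures are saved under pics/ and viewed, about 8 in all and at most 12, crops included, and the job is handed in when it is done.

Besides the shell and the picture viewer there is one more tool, called by a JSON object that holds its "name" and its "arguments". carry_out: Moves the arm, as the interface text tells. Its arguments: {"type":"object","properties":{"increments":{"type":"array","items":{"type":"array","items":{"type":"number"}}},"fingers":{"type":"number"},"squeeze":{"type":"number"}},"required":["increments"]}

```bash
ls; mkdir -p pics; python3 - <<'E'
from plant import ctrl
import cv2,numpy as np
np.set_printoptions(precision=4,suppress=True)
print(ctrl.get_state())
for n in("side","top","wrist"):
    print(n,ctrl.camera_params(n))
a=[ctrl.capture(n) for n in("side","top")]
for n,i in zip(("side","top"),a): cv2.imwrite(f"pics/{n}0.png",i[:,:,::-1])
E
```

```text
pics
{'t': 0.0, 'qpos': array([-1.1666,  0.3329, -0.0647,  1.461 ,  0.0216,  1.3499, -0.0885]), 'dq': array([-0.001 , -0.001 , -0.0025,  0.0013, -0.0005,  0.0014, -0.0006]), 'effort': array([ -0.0003, -62.5436,   0.0487, -39.1596,   0.0163,   0.0098,
         0.    ]), 'tool_pos': array([0.2585, 0.5686, 0.2305]), 'orientation': array([-3.1401,  0.    ,  2.7148]), 'ft_force': array([-0.5952,  0.3783,  0.5378]), 'wrist_torque': array([ 0.0053, -0.0188,  0.0022]), 'grip_width': 0.08540910333839623}
side {'intrinsics': array([[478.1531,   0.    , 259.055 ],
       [  0.    , 478.1531, 197.8209],
       [  0.    ,   0.    ,   1.    ]]), 'position': array([0.4431, 0.8628, 0.4384]), 'rotation': array([ 1.2011, -0.0143, -2.9103])}
top {'intrinsics': array([[465.4133,   0.    , 262.1883],
       [  0.    , 465.4133, 190.8786],
       [  0.    ,   0.    ,   1.    ]]), 'position': array([0.5717, 0.0136, 1.064 ]), 'rotation': array([ 0.0809,  0.0106, -1.5574])}
wrist {'intrinsics': array([[321.6565,   0.    , 254.5031],
       [  0.    , 321.6565, 198.023 ],
       [  0.    ,   0.    ,   1.    ]]), 'hand_eye': array([[-0.0002,  0.9579,  0.287 ,  0.0733],
       [ 1.    ,  0.0005, -0.0009,  0.0007],
       [-0.001 ,  0.287 , -0.9579, -0.1424],
       [ 0.    ,  0.    ,  0.    ,  1.    ]])}
```

View pics/side0.png

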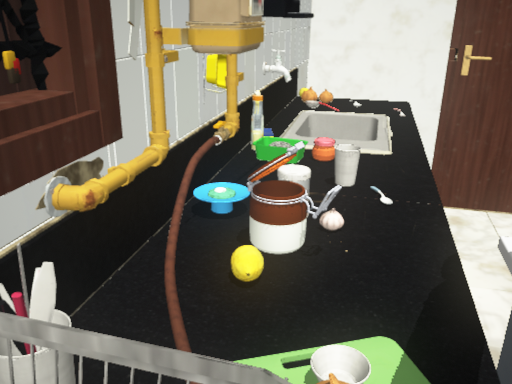

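View pics/top0.png

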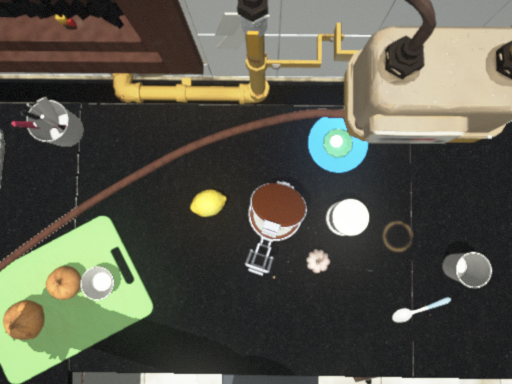

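```bash
cat > h.py <<'E'
import numpy as np,cv2
from scipy.spatial.transform import Rotation as R
from plant import ctrl
np.set_printoptions(precision=4,suppress=True)
def cam(n,st=None):
    p=ctrl.camera_params(n)
    if n=="wrist":
        Rt=R.from_euler('xyz',st["orientation"]).as_matrix();H=p["hand_eye"]
        Rc=Rt@H[:3,:3];c=Rt@H[:3,3]+st["tool_pos"]
    else: Rc=R.from_euler('xyz',p["rotation"]).as_matrix();c=p["position"]
    return p["intrinsics"],Rc,c
def proj(C,P):
    K,Rc,c=C; q=(np.atleast_2d(P)-c)@Rc*[1,-1,-1]; q=q@K.T; return q[:,:2]/q[:,2:]
def atz(C,uv,z):
    K,Rc,c=C; d=Rc@(np.linalg.solve(K,[uv[0],uv[1],1])*[1,-1,-1]); return c+d*(z-c[2])/d[2]
def jar(p,P): # p: x,y,yaw ; P jar frame mm
    P=np.atleast_2d(P)/1e3; c,s=np.cos(p[2]),np.sin(p[2])
    return np.c_[p[0]+c*P[:,0]-s*P[:,1],p[1]+s*P[:,0]+c*P[:,1],P[:,2]]
def pts(l,b,v): # lid, bail, lever angles -> jar-frame mm
    h=np.array([60,0,120]);
    def lid(x,y,z): dx,dz=x-60,z-120; return [60+dx*np.cos(l)+dz*np.sin(l),y,120-dx*np.sin(l)+dz*np.cos(l)]
    r=lambda x0,z0:[-70+(x0+70)*np.cos(v)+(z0-90)*np.sin(v),0,90-(x0+70)*np.sin(v)+(z0-90)*np.cos(v)]
    d=dict(keeper=lid(-70,0,130),lid_front=lid(-40,0,133),lid_f=lid(-48,0,134),lid_l=lid(6,54,134),lid_r=lid(6,-54,134),pin=r(-65,71),tab=r(-107,37))
    a=.09+b-v; d["bar"]=[d["pin"][0]-57*np.sin(a),0,d["pin"][2]+57*np.cos(a)]
    for k in("pin","bar"):
        for s,y in(("l",25),("r",-25)): d[k+s]=[d[k][0],y,d[k][2]]
    return d
E
python3 - <<'E'
from h import *
a=cv2.imread("pics/top0.png")[165:285,185:385];b=cv2.imread("pics/side0.png")[125:285,220:370]
a=cv2.resize(a,None,fx=4,fy=4,interpolation=2);b=cv2.resize(b,None,fx=3.6,fy=3.6,interpolation=2)[:,:]
cv2.imwrite("pics/a.png",a);cv2.imwrite("pics/b.png",b)
C=cam("top");print(atz(C,(260,258),.13),atz(C,(280,212),.1))
E
```

```text
[0.5132 0.0271 0.13  ] [ 0.6063 -0.0126  0.1   ]
```

View pics/a.png

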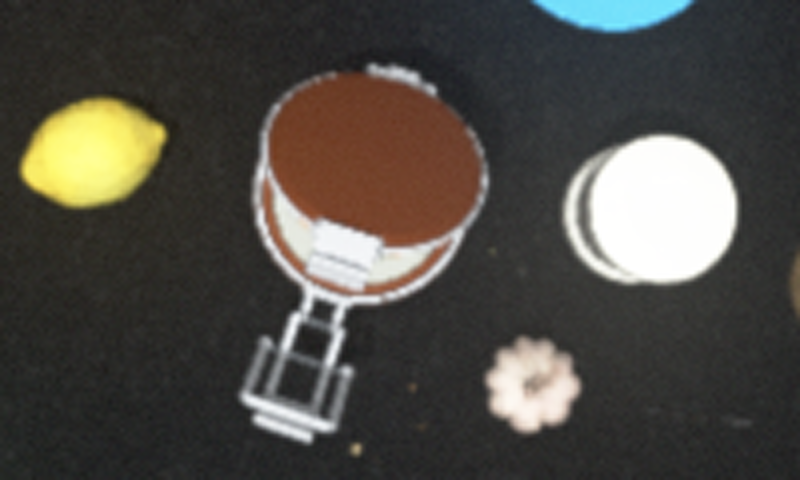

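View pics/b.png

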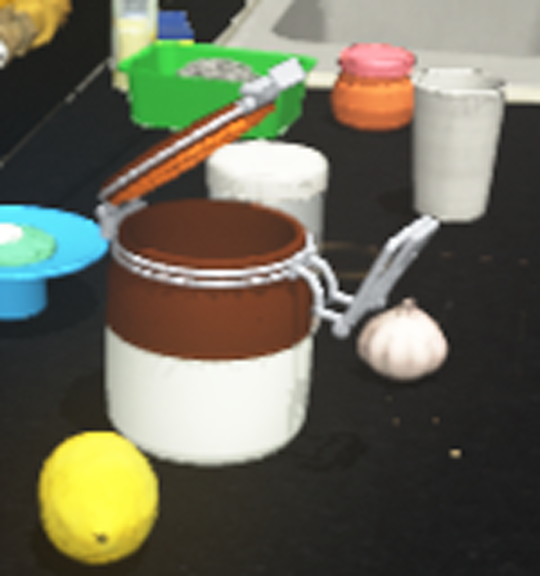

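```bash
cat > fit.py <<'E'
from h import *
from scipy.optimize import least_squares
T=cam("top");S=cam("side")
ft=lambda u,v:(185+u/4,165+v/4); fs=lambda u,v:(220+u/3.6,125+v/3.6)
def lidp(l,x,y,z): dx,dz=x-60,z-120; return [60+dx*np.cos(l)+dz*np.sin(l),y,120-dx*np.sin(l)+dz*np.cos(l)]
def model(p):
    d=pts(p[3],2.1,p[4]); l=p[3]
    ring=np.linspace(0,2*np.pi,73); circ=lambda z,r:np.c_[r*np.cos(ring),r*np.sin(ring),0*ring+z]
    g=lambda C,P:proj(C,jar(p,P))
    o=[(g(T,d["barl"])[0],ft(242,398)),(g(T,d["barr"])[0],ft(335,432)),(g(T,d["pinl"])[0],ft(266,338)),(g(T,d["pinr"])[0],ft(348,370)),
     (g(T,lidp(l,-77,14,136))[0],ft(306,276)),(g(T,lidp(l,-77,-14,136))[0],ft(362,290)),
     (g(S,lidp(l,-77,0,136))[0],fs(300,68)),(g(S,d["pinl"])[0],fs(342,330))]
    e=[a-np.array(b) for a,b in o]
    B=np.r_[g(S,circ(30,57)),]; L=fs(106,0)[0];Rr=fs(305,0)[0]
    e.append([B[:,0].min()-L,B[:,0].max()-Rr])
    b=g(S,circ(0,55)); e.append([b[:,1].max()-fs(0,462)[1],0])
    return np.array(e)
if __name__=="__main__":
    s=least_squares(lambda p:model(p).ravel(),[.606,-.012,-.4,.65,1.7],loss="soft_l1",x_scale=.1)
    print(s.x,s.cost);print(model(s.x))
    d=pts(s.x[3],2.1,s.x[4])
    for k in d: print(k,np.array(d[k]),jar(s.x,d[k])[0])
E
python3 fit.py
```

```text
[ 0.603  -0.0042 -0.3192  0.5778  1.6996] 7.444446408327541
[[-0.344   0.0771]
 [ 0.3822 -0.0301]
 [-0.9685  0.9301]
 [ 1.2281  0.8449]
 [ 0.1497 -1.094 ]
 [ 0.6165  0.4253]
 [-1.44    3.0984]
 [-1.2205  0.0765]
 [-0.1055  0.9514]
 [ 1.6529  0.    ]]
keeper [-43.4374   0.     199.3769] [0.5618 0.0095 0.1994]
lid_front [-16.6684   0.     185.5053] [0.5872 0.0011 0.1855]
lid_f [-22.8238   0.     190.7123] [0.5813 0.003  0.1907]
lid_l [ 22.4112  54.     161.2199] [0.6412 0.0401 0.1612]
lid_r [ 22.4112 -54.     161.2199] [ 0.6073 -0.0625  0.1612]
pin [-89.4849   0.      87.4824] [0.518  0.0239 0.0875]
tab [-117.8074    0.      133.5024] [0.4911 0.0328 0.1335]
bar [-116.3295    0.      137.7653] [0.4925 0.0323 0.1378]
pinl [-89.4849  25.      87.4824] [0.5259 0.0477 0.0875]
pinr [-89.4849 -25.      87.4824] [0.5102 0.0002 0.0875]
barl [-116.3295   25.      137.7653] [0.5004 0.0561 0.1378]
barr [-116.3295  -25.      137.7653] [0.4847 0.0086 0.1378]
```

{"name": "carry_out", "arguments": {"increments": [[0,0,-0.03,-0.107],[-0.037,-0.036,0,0],[-0.037,-0.036,0,0],[-0.037,-0.036,0,0],[-0.037,-0.036,0,0],[-0.037,-0.036,0,0],[-0.037,-0.036,0,0],[-0.037,-0.036,0,0],[-0.037,-0.036,0,0],[-0.037,-0.036,0,0]], "fingers": -1, "squeeze": 20}}

```text
t: 1.35
tool_pos: [0.4733, 0.1551, 0.2612]
orientation: [3.142, -0.0, 2.822]
ft_force: [0.7, -0.2, 0.1]
grip_width: 0.0
```

{"name": "carry_out", "arguments": {"increments": [[-0.037,-0.036,0,0],[-0.037,-0.036,0,0],[-0.037,-0.036,0,0],[0,0,0,0]]}}

```text
t: 1.85
tool_pos: [0.5451, 0.0146, 0.2609]
orientation: [-3.14, 0.0, 2.815]
ft_force: [0.7, 0.8, -0.8]
grip_width: 0.0002
```

```bash
cat > look.py <<'E'
import sys
from h import *
P=[.603,-.0042,-.3192]
def tj(s):
    c,n=np.cos(P[2]),np.sin(P[2]);d=s["tool_pos"]-[P[0],P[1],0]
    return np.array([c*d[0]+n*d[1],-n*d[0]+c*d[1],d[2]])*1e3
if __name__=="__main__":
    s=ctrl.get_state(); print("t",s["t"],"jar-frame tcp",tj(s),"ori",s["orientation"],"F",s["ft_force"],"w",s["grip_width"])
    for a in sys.argv[1:]:
        n=a.rstrip("0123456789"); cv2.imwrite(f"pics/{a}.png",ctrl.capture(n)[:,:,::-1])
E
python3 look.py wrist1
```

```text
t 1.85 jar-frame tcp [-60.8698  -0.2846 260.9369] ori [-3.1398  0.0003  2.815 ] F [ 0.6577  0.8128 -0.8352] w 0.00019212822611421097
```

View pics/wrist1.png

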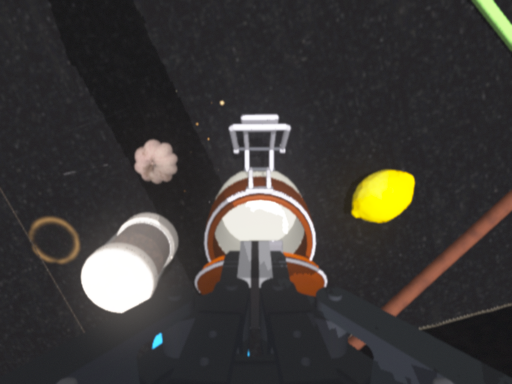

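```bash
python3 - <<'E'
from look import *
s=ctrl.get_state();C=cam("wrist",s);d=pts(.6,2.1,1.7)
for k in("barl","barr","pinl","pinr","tab"):print(k,proj(C,jar(P,d[k]))[0])
t=np.linspace(0,6.28,73);r=proj(C,jar(P,np.c_[57*np.cos(t),57*np.sin(t),0*t+118]));print(r.min(0),r.max(0))
a=cv2.imread("pics/wrist1.png")[100:260,170:360];cv2.imwrite("pics/w1c.png",cv2.resize(a,None,fx=4,fy=3.7,interpolation=2))
E
```

```text
barl [281.4338 126.3585]
barr [219.526  126.6343]
pinl [276.7772 150.5467]
pinr [225.8272 150.7696]
tab [250.5239 124.2679]
[192.8548 190.829 ] [310.4428 298.5188]
```

View pics/w1c.png

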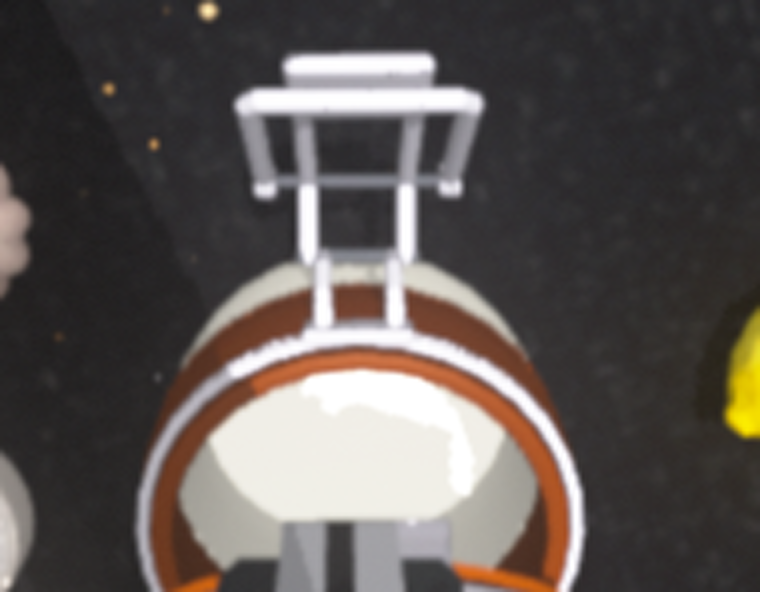

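```bash
python3 - <<'E'
from look import *
s=ctrl.get_state();print(s["t"],tj(s),s["orientation"],s["dq"])
im=ctrl.capture("wrist");s2=ctrl.get_state();print(tj(s2),s2["orientation"])
g=cv2.cvtColor(im,cv2.COLOR_RGB2GRAY)
for r in (126,127,128):
    c=np.where(g[r,200:310]>130)[0]+200;print(r,c.min(),c.max())
C=cam("wrist",s);d=pts(.6,2.1,1.7);print(proj(C,jar(P,[d["barl"],d["barr"]])))
m=((im[:,:,0]>150)&(im[:,:,1]>150)&(im[:,:,2]<80)).astype('uint8');M=cv2.moments(m,True);print("lemon",M["m10"]/M["m00"],M["m01"]/M["m00"],atz(C,(M["m10"]/M["m00"],M["m01"]/M["m00"]),.03))
im=cv2.imread("pics/top0.png")[:,:,::-1];m=((im[:,:,0]>150)&(im[:,:,1]>150)&(im[:,:,2]<80)).astype('uint8');m[:150]=0;m[250:]=0;M=cv2.moments(m,True);print("lemon",M["m10"]/M["m00"],M["m01"]/M["m00"],atz(cam("top"),(M["m10"]/M["m00"],M["m01"]/M["m00"]),.03))
E
```

```text
1.9 [-62.2834   2.15   260.8279] [-3.1408 -0.0006  2.8183] [-0.0313 -0.0149 -0.0478  0.0128 -0.0069  0.0012 -0.0166]
[-63.1344   3.6798 260.8366] [-3.1413 -0.0009  2.8209]
126 230 284
127 228 286
128 227 287
[[281.4337 126.3551]
 [219.5257 126.6309]]
lemon 380.8633968382651 197.2800972841508 [0.6291 0.1513 0.03  ]
lemon 209.78688524590163 199.37704918032787 [0.6349 0.1422 0.03  ]
```

```bash
python3 - <<'E'
from look import *
from scipy.optimize import least_squares
for i in range(3): ctrl.capture("wrist")
s=ctrl.get_state();im=ctrl.capture("wrist");s2=ctrl.get_state();print(s["t"],tj(s),tj(s2),s["orientation"])
C=cam("wrist",s)
g=cv2.cvtColor(im,cv2.COLOR_RGB2GRAY)
for r in (125,126,127,128,129):
    c=np.where(g[r,200:310]>130)[0]+200;print(r,c.min(),c.max())
print(proj(C,[s["tool_pos"]]))
cv2.imwrite("pics/w2c.png",cv2.resize(im[100:260,170:360],None,fx=4,fy=3.7,interpolation=2)[:,:,::-1])
E
```

```text
2.1 [-63.7629   5.0732 261.1662] [-63.7086   5.007  261.2286] [ 3.1413 -0.0005  2.8239]
125 235 271
126 236 271
127 234 273
128 226 280
129 224 282
[[252.7712 257.7937]]
```

View pics/w2c.png

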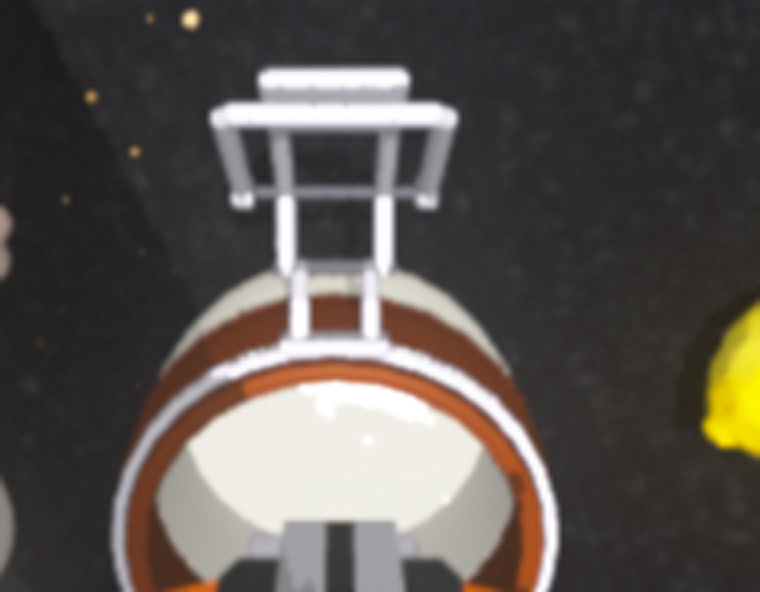

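```bash
python3 - <<'E'
from look import *
from scipy.optimize import least_squares
s=ctrl.get_state();C=cam("wrist",s);print(s["t"],tj(s))
f=lambda u,v:np.array([170+u/4,100+v/3.7])
t=np.linspace(0,6.28,145)
def res(p):
    d=pts(.6,2.1,p[3]);g=lambda P:proj(C,jar(p,P))
    e=np.array([g(d[k])[0]-f(*u) for k,u in dict(barl=(457,118),barr=(212,118),pinl=(430,199),pinr=(240,199)).items()]).ravel()
    r=g(np.c_[57*np.cos(t),57*np.sin(t),0*t+114])
    return np.r_[e,r[:,0].min()-f(112,0)[0],r[:,0].max()-f(557,0)[0],r[:,1].min()-f(0,340)[1]]
q=least_squares(res,P+[1.7],x_scale=.1);print(q.x,res(q.x))
E
```

```text
2.15 [-63.7086   5.007  261.2286]
[ 0.6062  0.0003 -0.3189  1.7249] [ 0.2941 -0.0253 -0.2507 -0.076   1.6206 -0.1371 -1.7103 -0.1734 -2.2404
  2.2811  0.7525]
```

{"name": "carry_out", "arguments": {"increments": [[-0.03,0,0.01,0],[-0.03,0,0.01,0],[0,0,0.036,0],[0.007,0,0.017,0],[0.007,0,0.016,0],[0.007,0,0.016,0],[0.005,0,0.014,0],[0.002,0,0.008,0],[0,0,0.003,0],[0,0,0,0]]}}

```text
t: 3.4
tool_pos: [0.5747, 0.0095, 0.1341]
orientation: [3.14, -0.0, 2.822]
ft_force: [-16.5, 0.9, 28.8]
grip_width: -0.0002
```

```bash
sed -i 's/^P=.*/P=[.606,0,-.319]/' look.py; python3 look.py side2
```

```text
t 3.4 jar-frame tcp [-32.6621  -0.7717 134.113 ] ori [ 3.1397 -0.0003  2.8217] F [-16.5235   0.8958  28.8115] w -0.00019736206043748583
```

View pics/side2.png

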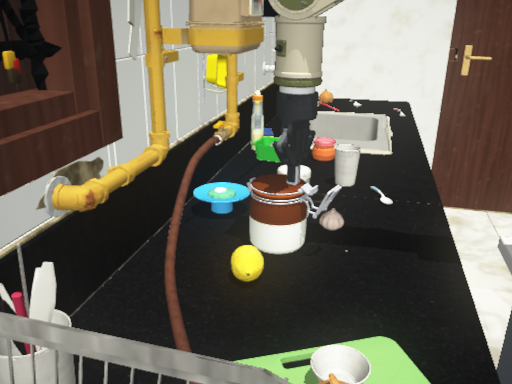

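{"name": "carry_out", "arguments": {"increments": [[0,0,-0.03,0],[0,0,-0.03,0],[0.026,0,-0.01,0],[0.027,0,0,0],[0.026,0,0,0],[0,0,0,0],[0,0,0,0],[0,0,0,0]], "fingers": 1}}

```text
t: 4.45
tool_pos: [0.5004, 0.0337, 0.2013]
orientation: [-3.141, 0.0, 2.821]
ft_force: [-0.1, 0.8, 0.2]
grip_width: 0.0853
```

```bash
python3 - <<'E'
from look import *
s=ctrl.get_state();print(s["t"],tj(s),s["orientation"],s["ft_force"],s["grip_width"],np.abs(s["dq"]).max())
im=ctrl.capture("wrist");C=cam("wrist",s);d=pts(0,2.1,1.725)
for k in("barl","barr","pinl","pinr","keeper"):print(k,proj(C,jar(P,d[k]))[0])
cv2.imwrite("pics/w3.png",cv2.resize(im[100:300,140:390],None,fx=3,fy=3,interpolation=2)[:,:,::-1])
E
```

```text
4.45 [-110.828    -1.1283  201.2699] [-3.1414  0.0003  2.8211] [-0.1418  0.7828  0.1708] 0.08527943638472678 0.003105174351309179
barl [292.0844 208.7279]
barr [217.5799 208.8669]
pinl [284.3281 218.1514]
pinr [225.2019 218.2623]
keeper [254.8965 262.882 ]
```

View pics/w3.png

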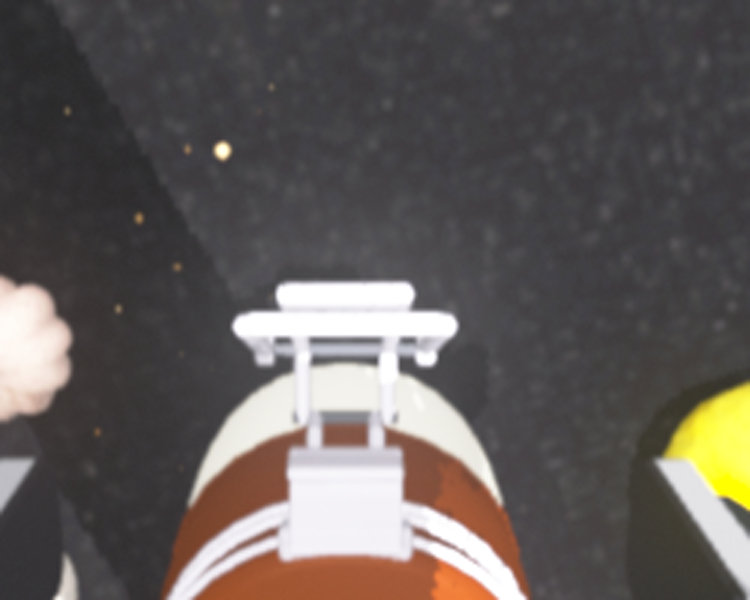

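{"name": "carry_out", "arguments": {"increments": [[0.001,0,0.026,0],[0,0,0.026,0],[0,0,0.026,0],[0,0,0,0],[0,0,0,0]]}}

```text
t: 5.12
tool_pos: [0.4995, 0.0343, 0.1242]
orientation: [3.141, 0.001, 2.822]
ft_force: [0.6, 0.5, 1.3]
grip_width: 0.0855
```

{"name": "carry_out", "arguments": {"increments": [[0,0,0,0],[0,0,0,0],[0,0,0,0],[0,0,0,0],[0,0,0,0],[0,0,0,0]], "fingers": -1, "squeeze": 20}}

```text
t: 5.88
tool_pos: [0.4988, 0.0343, 0.1233]
orientation: [3.142, -0.0, 2.822]
ft_force: [-0.7, -0.5, 1.6]
grip_width: 0.0487
```

{"name": "carry_out", "arguments": {"increments": [[-0.0036,0,-0.0017,0],[-0.0037,0,-0.0013,0],[-0.0047,0,-0.0011,0],[-0.0047,0,-0.0008,0],[-0.0048,0,0,0],[-0.0048,0,0,0],[-0.0047,0,0.0008,0],[-0.0047,0,0.0011,0],[-0.0046,0,0.0018,0],[-0.0042,0,0.002,0]]}}

```text
t: 7.12
tool_pos: [0.5414, 0.0203, 0.1223]
orientation: [3.142, 0.0, 2.822]
ft_force: [-1.1, 0.3, 1.4]
grip_width: 0.048
```

```bash
python3 look.py wrist4 side4; python3 -c "
import cv2,numpy as np
a=cv2.imread('pics/wrist4.png')[120:384,110:400];b=cv2.imread('pics/side4.png')[150:230,230:360]
a=cv2.resize(a,(400,364));b=cv2.resize(b,(592,364),interpolation=2)[:,190:590]
cv2.imwrite('pics/c4.png',np.hstack([a,b]))"
```

```text
t 7.125 jar-frame tcp [-67.7156  -1.0098 122.3415] ori [3.1415 0.0001 2.8218] F [-1.0957  0.3153  1.4069] w 0.04801034415181887
```

View pics/c4.png

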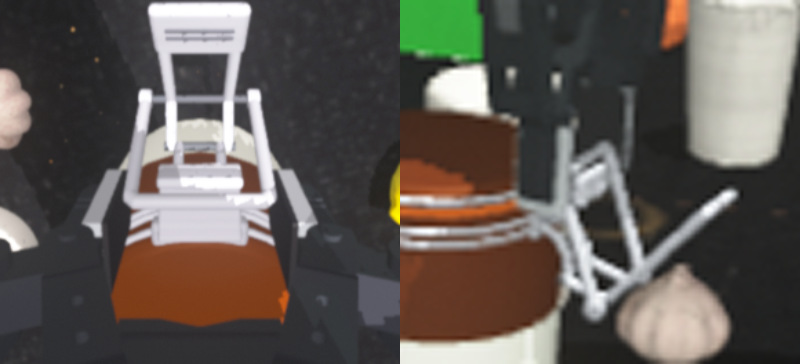

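{"name": "carry_out", "arguments": {"increments": [[0,0,0,0],[0,0,0,0],[0,0,0,0],[0,0,-0.02,0],[0,0,-0.03,0],[0.02,0,-0.03,0],[0.03,0,0,0],[0,0,0,0],[0,0,0,0]], "fingers": 1}}

```text
t: 8.35
tool_pos: [0.494, 0.036, 0.2026]
orientation: [3.141, 0.001, 2.822]
ft_force: [-0.4, 0.6, -0.9]
grip_width: 0.0853
```

```bash
python3 look.py wrist5 side5; python3 -c "
import cv2,numpy as np
a=cv2.imread('pics/wrist5.png')[150:310,165:345];b=cv2.imread('pics/side5.png')[160:225,240:350]
a=cv2.resize(a,(400,356),interpolation=2);b=cv2.resize(b,(400,356),interpolation=2)
cv2.imwrite('pics/c5.png',np.hstack([a,b]))"
```

```text
t 8.35 jar-frame tcp [-117.6932   -0.9286  202.6102] ori [3.1412 0.0005 2.8219] F [-0.4005  0.5852 -0.949 ] w 0.08531447806500937
```

View pics/c5.png

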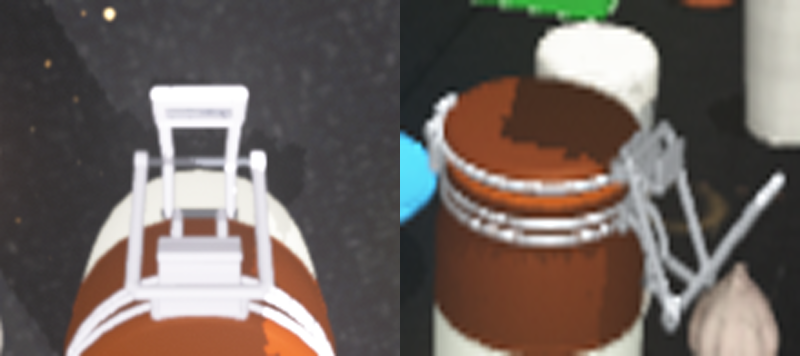

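{"name": "carry_out", "arguments": {"increments": [[-0.008,0.001,0,0],[0,0,0,0],[0,0,0,0],[0,0,0.025,0],[0,0,0.025,0],[0.002,0,0.008,0],[0.003,0,0.011,0],[0.003,0,0.011,0],[0.005,0,0.009,0],[0.005,0,0.009,0]], "fingers": -1}}

```text
t: 9.7
tool_pos: [0.4844, 0.0403, 0.1042]
orientation: [3.141, 0.001, 2.822]
ft_force: [1.3, 0.9, 0.3]
grip_width: -0.0003
```

```bash
python3 look.py side6 wrist6; python3 -c "
import cv2,numpy as np
a=cv2.imread('pics/wrist6.png')[120:384,110:400];b=cv2.imread('pics/side6.png')[150:250,230:360]
a=cv2.resize(a,(400,364));b=cv2.resize(b,(400,364),interpolation=2)
cv2.imwrite('pics/c6.png',np.hstack([a,b]))"
```

```text
t 9.7 jar-frame tcp [-128.1453    0.1416  104.2005] ori [3.1412 0.0006 2.8218] F [1.3178 0.8948 0.3193] w -0.0002611354228745448
```

View pics/c6.png

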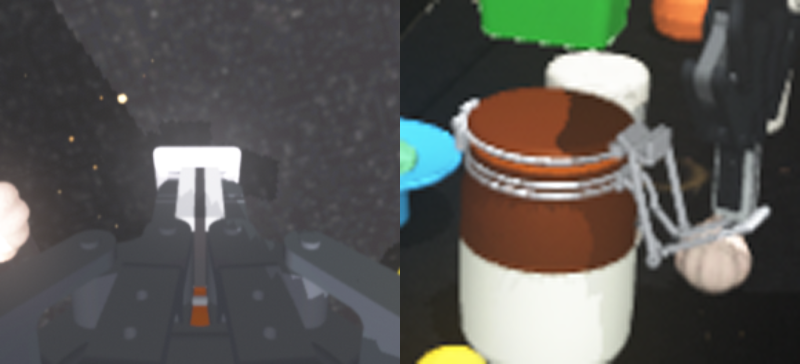

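{"name": "carry_out", "arguments": {"increments": [[0.004,0,0.006,0],[0.004,0,0.006,0],[0.004,0,0.006,0],[0,0,0,0]]}}

```text
t: 10.3
tool_pos: [0.4724, 0.0441, 0.086]
orientation: [-3.141, -0.001, 2.822]
ft_force: [-0.9, 0.4, 0.0]
grip_width: 0.0
```

{"name": "carry_out", "arguments": {"increments": [[0,0,0.005,0],[0,0,0.005,0],[0,0,0.005,0],[0,0,0.005,0],[0,0,0,0]]}}

```text
t: 10.92
tool_pos: [0.4725, 0.044, 0.0659]
orientation: [-3.141, -0.001, 2.822]
ft_force: [0.6, 0.6, -0.4]
grip_width: -0.0001
```

```bash
cat > asc.py <<'E'
from look import *
im=ctrl.capture("side");s=ctrl.get_state();print(s["t"],tj(s),s["ft_force"])
S=cam("side")
for v in(1.2,.9,.6,.3,0):
    e=[-70-77*np.sin(v+.61),15,90-77*np.cos(v+.61)]
    print(v,"end",proj(S,jar(P,e))[0],"tab",proj(S,jar(P,pts(0,0,v)["tab"]))[0],"pin",proj(S,jar(P,[pts(0,0,v)["pin"][0],25,pts(0,0,v)["pin"][2]]))[0])
print("keeper",proj(S,jar(P,[-70,0,130]))[0],"lip",proj(S,jar(P,[-77,14,136]))[0],"barl hooked",proj(S,jar(P,[-70,25,130]))[0],"tcp",proj(S,s["tool_pos"])[0])
u0,v0,u1,v1=298,178,350,244
g=cv2.cvtColor(im,cv2.COLOR_RGB2GRAY).astype(int)[v0:v1,u0:u1]
print("cols",u0)
for i,r in enumerate(g): print(v0+i,"".join(" .:-=+*#%@"[min(9,x//26)] for x in r))
E
python3 asc.py
```

```text
10.975 [-140.6934   -0.1695   66.0002] [-0.1882  0.9019  0.6184]
1.2 end [342.9432 211.7332] tab [339.8085 209.1597] pin [309.8642 221.4786]
0.9 end [343.0214 223.6869] tab [339.8893 219.01  ] pin [307.7455 223.0363]
0.6 end [339.5928 234.3375] tab [337.0889 227.8337] pin [305.1744 223.7683]
0.3 end [333.1094 242.7001] tab [331.7561 234.8183] pin [302.3833 223.6194]
0 end [324.2988 248.0921] tab [324.4693 239.3818] pin [299.6182 222.6117]
keeper [309.4924 189.8701] lip [309.7611 189.7316] barl hooked [303.5034 193.7984] tcp [342.2268 229.6413]
cols 298
178 :-+#%%%%%#*=:.........................:-===-::::....
179 :::-+#%%#*+-:.........................:===--::::....
180 :::::=##**+=:.........................-+++=::::.....
181 ::::::=***+-.........................:=+++=:::......
182 :::::::-+*+-.........................:=+++=:........
183 ::::::::=++-.........................-++++=:........
184 ::::::::=++-........................:=++++=:........
185 ::::::-++++=:.......................-++++=-:........
186 :::::=++++++=:...-==:..............:=++++=-:........
187 :::-+++++++++=::-++=:...
[... 2516 characters left out ...]
.-=+***++++++===-:..
232 %%%%###+...........................:-=+*#%%+-.......
233 %%%%###+..............................-=*%#-......  
234 %%%%##*=................................-==.......  
235 %%%###*-........................................... 
236 %%%###*-........................................... 
237 %%%###+:......................................... ..
238 %%%###+:..........................................  
239 %%%###+..................................... . .    
240 %%%###+.....................................  .     
241 %%###*=...................................... .     
242 %%###+:......................................       
243 %%##*=...................................... . .
```

{"name": "carry_out", "arguments": {"increments": [[-0.001,0,0.004,0],[-0.002,0,0.004,0],[-0.002,0,0.004,0],[0,0,0,0]]}}

```text
t: 11.48
tool_pos: [0.4776, 0.0424, 0.054]
orientation: [-3.141, -0.001, 2.822]
ft_force: [0.6, -0.4, -0.3]
grip_width: 0.0002
```

{"name": "carry_out", "arguments": {"increments": [[-0.002,0,0.004,0],[-0.003,0,0.004,0],[-0.003,0,0.003,0],[-0.003,0,0.002,0],[0,0,0,0],[0,0,0,0]]}}

```text
t: 12.22
tool_pos: [0.4882, 0.0389, 0.0415]
orientation: [3.142, -0.0, 2.822]
ft_force: [-0.6, 0.3, -0.8]
grip_width: 0.0002
```

```bash
python3 asc.py | sed '1,7!b;' | awk 'NR<8||$1>200'
```

```text
12.275 [-124.1037    0.1072   41.5437] [-0.0931 -0.5638  0.7465]
1.2 end [342.9432 211.7332] tab [339.8085 209.1597] pin [309.8642 221.4786]
0.9 end [343.0214 223.6869] tab [339.8893 219.01  ] pin [307.7455 223.0363]
0.6 end [339.5928 234.3375] tab [337.0889 227.8337] pin [305.1744 223.7683]
0.3 end [333.1094 242.7001] tab [331.7561 234.8183] pin [302.3833 223.6194]
0 end [324.2988 248.0921] tab [324.4693 239.3818] pin [299.6182 222.6117]
keeper [309.4924 189.8701] lip [309.7611 189.7316] barl hooked [303.5034 193.7984] tcp [332.9309 239.4299]
cols 298
201 ++**==+***=:+*+=*+::::::=+++++--::..................
202 -:-=--+*#*-.-**+*+:::::-=++++=--::..................
203 :::::=***#+.:+***+.::::-++++=-::::..................
204 :::::=***#+:.=##*=..:::-==+=-::::.:::...............
205 :::::=*+=*#=.=#*+-...::-====-::::::-:...............
206 :::::+*+:+#+.=#*=:....::----::::::::................
207 ::::-+*+:=#+.-++=:.....::--::.......................
208 ::::-+*+.=#+::-+=......::::::.......................
209 ::::-+*=:=*+:-+*+......::::::.......................
210 ::::=**-:=+=-+*#*.......
[... 1195 characters left out ...]
.-+*+:.:-.......-+*+++........
232 %%%%###+.......-**=.....-++=::-.......-**+==....... 
233 %%%%###+........=**=...-=+++=--.......-**+=- .      
234 %%%###*=........:+#*=.-++++++=-.......=**+=-        
235 %%%###*-.........:+#*=+++++++=-.......=**+=-        
236 %%%###*-..........-+**++++++==-.......=**+--        
237 %%%###+:...........-+**++++==++-:....:=**+-.        
238 %%%###+:............=**+++==+++++=-:::+**=:.        
239 %%%###+.............:+**+==+==+***++++**+:.         
240 %%%###+..............-+**++==+++*+==+***-.          
241 %%###*=...............-*#*+=+++++=::----. ..        
242 %%###+:................-*#*+++*+=......   ..        
243 %%##*=..................-***+*+-... ..
```

{"name": "carry_out", "arguments": {"increments": [[0.02,0,0,0],[0.02,0,-0.01,0],[0.01,0,-0.04,0],[0,0,-0.05,0],[0,0,-0.05,0],[0,0,-0.05,0],[0,0,-0.04,0],[0,0,0,0],[0,0,0,0],[0,0,0,0]]}}

```text
t: 13.52
tool_pos: [0.4402, 0.0545, 0.2803]
orientation: [-3.14, -0.002, 2.822]
ft_force: [0.4, -0.2, -0.5]
grip_width: 0.0001
```

```bash
sed -i 's/v1=298,178,350,244/v1=292,170,344,260/' asc.py; python3 asc.py; python3 look.py wrist7 top7 >/dev/null; python3 - <<'E'
from h import *
a=cv2.imread("pics/top0.png").astype(int);b=cv2.imread("pics/top7.png").astype(int)
for n,(u,v,w,h) in dict(lemon=(185,180,45,45),garlic=(300,245,35,30),canister=(320,195,55,45)).items():
    print(n,np.abs(a-b)[v:v+h,u:u+w].mean(), (np.abs(a-b)[v:v+h,u:u+w].max(2)>60).sum())
E
```

```text
13.575 [-174.4976   -0.1974  280.4154] [ 0.0231  0.3251 -1.032 ]
1.2 end [342.9432 211.7332] tab [339.8085 209.1597] pin [309.8642 221.4786]
0.9 end [343.0214 223.6869] tab [339.8893 219.01  ] pin [307.7455 223.0363]
0.6 end [339.5928 234.3375] tab [337.0889 227.8337] pin [305.1744 223.7683]
0.3 end [333.1094 242.7001] tab [331.7561 234.8183] pin [302.3833 223.6194]
0 end [324.2988 248.0921] tab [324.4693 239.3818] pin [299.6182 222.6117]
keeper [309.4924 189.8701] lip [309.7611 189.7316] barl hooked [303.5034 193.7984] tcp [371.3596 116.6681]
cols 292
170 @@@@@@@@@@@@@@@@@@#:......................:=+***####
171 @@@@@@@@@@@@@@@@@@#-......................:=+***####
172 @@@@@@@@@@@@@@@@@@#-......................:=+****###
173 @@@@@@@@@@@@@@@@%%*-......................:=+****###
174 @@@@@@@@@@@@@@@%%%*:......................:=+***####
175 #%@@@@@@@@@@%%%%%#*:......................:=+***####
176 :-+*#%%%%@%%##%%%#+:......................:=+***####
177 ::::-=+#%@%%%%%%##=.......................:=+**#####
178 :::::::-+#%%%%%#*=:.......................:=+**#####
179 :::::::::=*#%%#*+-:.....
[... 3975 characters left out ...]
...........................................
250 %#*+=:..............................................
251 #+-::...............................................
252 -:..................................................
253 ....................................................
254 ....................................................
255 ....................................................
256 ....................................................
257 ....................................................
258 ....................................................
259 ....................................................
lemon 1.8776954732510287 0
garlic 21.741904761904763 181
canister 1.2230303030303031 0
```

```bash
python3 - <<'E'
from h import *
a=cv2.imread("pics/side0.png");b=ctrl.capture("side")[:,:,::-1];b=np.ascontiguousarray(b)
for n,(u,v,w,h) in dict(jarbody=(242,220,70,36),jarleft=(240,205,30,50),garlic=(330,205,18,28),lemon=(222,238,50,50),canister=(284,160,14,15)).items():
    t=a[v:v+h,u:u+w];r=cv2.matchTemplate(b[v-6:v+h+6,u-6:u+w+6],t,cv2.TM_CCOEFF_NORMED);_,m,_,l=cv2.minMaxLoc(r)
    d=cv2.phaseCorrelate(np.float32(t[:,:,1]),np.float32(b[v:v+h,u:u+w,1]))[0];print(n,m,l[0]-6,l[1]-6,np.round(d,2))
S=cam("side")
# fit lever angle with template-free corner, bias from the jar fit
for p in ([.603,-.0042,-.3192],[.606,0,-.319]):
  for th in(0,.1,.2):
    q=lambda x,y,z:proj(S,jar(p,[x,y,z]))[0]
    print(p[0],th,q(-70-77*np.sin(th+.61),15,90-77*np.cos(th+.61)),q(-70-77*np.sin(th+.61),-15,90-77*np.cos(th+.61)),q(-70-53*np.sin(th+.61),15,90-53*np.cos(th+.61)))
E
```

```text
jarbody 0.9825610518455505 0 0 [ 0.21 -0.02]
jarleft 0.9998888373374939 0 0 [-0.02  0.  ]
garlic 0.9748027324676514 0 0 [-0.12  0.14]
lemon 0.9999447464942932 0 0 [0.01 0.  ]
canister 0.9359524250030518 0 0 [0.91 1.17]
0.603 0 [326.1179 247.2953] [332.4829 241.3593] [320.093  236.1433]
0.603 0.1 [329.2587 245.8576] [335.5743 239.929 ] [322.2311 235.1151]
0.603 0.2 [332.2054 244.0586] [338.4759 238.147 ] [324.2289 233.8421]
0.606 0 [324.2988 248.0921] [330.7299 242.1143] [318.2511 236.9016]
0.606 0.1 [327.4416 246.6532] [333.8233 240.6826] [320.3903 235.8724]
0.606 0.2 [330.3895 244.8516] [336.7263 238.8981] [322.3889 234.5974]
```

```bash
python3 -c "
from plant import ctrl
print(ctrl.get_state()['t'],ctrl.sign_off())"
```

```text
the job is handed in; nothing more can be done
13.725 None
```

The jar's lid is shut and clipped, and I handed the job in at 13.7 s with the gripper clear of everything. I pushed the lid shut with closed fingers, peaking at about 33 N on the wrist. I then pinched the bail by its legs, swung it over the tongue's lip and pressed the lever down past its dead point.

Last checks:
- **Lever:** in the final side picture its end corners are within 1–2 px of where they should be with the lever fully home. It did not move when the finger left, and by my estimate it had already snapped about 9 mm ahead of the finger.
- **Bail:** its bar end appears where it should be when hooked behind the lip.
- **Surroundings:** in the side camera the jar, garlic and lemon show no shift from the start. The canister also matched at zero shift, though less cleanly (0.94).

These did not agree or fell short:
- **Camera calibration:** the wrist and top cameras put the jar about 5 mm apart. I trusted the wrist camera, and the grip landed where expected.
- **Garlic:** its patch in the top view changed between the first and last pictures. I put that down to the arm or its shadow overhead, since the side view shows it in place.
- **Lever resistance:** the expected 2–4 N never stood out from the roughly 1 N noise. That the clip is tight therefore rests on the pictures and the lever snapping home, not on a force reading.
- **Pictures:** I used all 12 views, so the last checks came from measuring pixels rather than looking at a picture.

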